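# Cap a cheese sample in the ageing cellar

## Task

Put the cheese core that stands on the cutting board into the open sample pot in the wooden rack, then set the small white snap cap on that pot and press it straight down until it clicks home and sits level. Keep pressing firmly after the click and finish like that, with the gripper still holding or pushing the cap down: do not let go at the end. Do not ram the cap on, and leave the other things on the bench where they are.

Things in the scene. Friction and masses are not known exactly. Their poses are not given: they have to be found in the camera images.
- core: cheese core (plug cut with the trier): a firm pale yellow cylinder, 18 mm diameter, 45 mm tall, brownish rind on its top 5 mm, about 12 g; stands upright on the cutting board. Origin: centre of its lower end, z up along it
- core_mid (a point): the middle of the cheese core, 22.5 mm above its lower end
- cap: the small snap cap, white plastic, 55 mm diameter, 16 mm high, about 16 g: flat round top (3 mm thick) with a skirt, lying on the bench open side down, just as it goes onto the pot; round, so its yaw does not matter. A rounded lip of 47 mm inner diameter runs inside the lower 4 mm of the skirt; above it the bore is 51 mm. Origin: centre of the skirt's lower edge, z up
- cap_seat (a point): point on the cap's axis at the underside of its top, 13 mm above its origin: it meets the pot's rim plane when the cap is fully home
- pot_open: the only open one of three white sample pots in the rack (any of the three wells), fixed in its well: 44 mm outer, 38 mm inner diameter, 58 mm high, 54 mm deep inside. Origin: centre of its underside, z up, 8 mm above the bench; its rim is 66 mm above the bench. Six sprung snap bumps stand 3 mm proud around the neck, 6.7 mm below the rim
- pot_rim: rim of the open pot (its top ring, part of it). Origin: centre of the mouth, in the plane of the rim, z up. Pressing the cap on: its lip meets the bumps about 8 mm above home; the force climbs to 9 to 13 N within 1 to 2 mm, then falls away and is gone about 4 mm above home; from there the bumps pull the cap down with up to 10 N until it stops hard on the rim. They then hold it on
- rack: fixed wooden rack block, 250 x 78 x 34 mm, three wells in a row along its x axis at -76, 0 and +76 mm. Origin: centre of its underside, z up. The other two wells hold pots already closed with the same cap (55 mm across, top 69 mm above the bench): fingers closing across the row (along the rack's y) clear them, fingers along the row do not
- board: fixed cutting board, 260 x 180 x 15 mm, on which the core and the wedge stand. Origin: centre of its underside, x along its length
- wedge: wedge of cheese, 86 mm long, 45 mm wide at the rind, 55 mm high, on the board. Origin: centre of its underside, x points to the rind. To be left alone
- big_cap: a larger white snap cap, 82 mm diameter, 20 mm high, for another jar; it does not fit. Origin: centre of its underside. To be left alone
- trier: cheese trier, a steel gouge 135 mm long with a dark wooden cross handle 112 mm long, lying on the bench, 22 mm high. Origin: on the bench below the middle of its length, x towards the tip. To be left alone
- test_hammer: small cheese-testing hammer lying on the bench, 200 mm long, 18 mm high. Origin: on the bench below the middle of the handle, x towards the head. To be left alone
- brush: rind brush with wooden handle lying on the bench, 170 mm long, 42 mm wide, 20 mm high. Origin: on the bench below its middle, x towards the bristles. To be left alone
- logger: small grey box, a temperature logger, 50 x 70 x 22 mm, flat on the bench. Origin: centre of its underside. To be left alone
Mind the look-alikes: they are no part of the job. There is more than one size of the core; the job needs the smaller. What is shaped like the cap but turquoise is not meant.

How it is judged:
By the outcome, as a careful person would: the job done as asked, in the order asked, and still so for the second after the job is handed in, while the arm keeps its last pose, push and grip.
It also fails if it takes over 61 s, if anything falls off the work surface, if the arm or the gripper's body presses on something with over 40 N, if the wrist force passes 120 N, or if a joint passes its speed limit or range.

## Robot

A 6-joint arm with a two-finger parallel gripper is mounted at the origin on the work surface. World frame = base frame: x ahead of the robot, y to its left, z up, the work surface at z = 0. Lengths are in mm, angles in rad, forces in N, time in s.
With the tool pointing down it reaches from about 325 to 875 mm from the base axis. Payload 4.4 kg.
Tool frame: the origin (TCP) lies on the centre line of the jaws, within the pads' length; the fingertips stand ahead of it and the grasp point (between the pads) lies 6 mm ahead of it (ctrl.tcp_to_tips is the z of the fingertips in the tool frame, in mm); z points along the fingers, y is the direction in which the jaws open and shut (so a half turn about z gives the same grasp; the last joint's range is limited). The gripper opens to 85 mm and grips with 20 to 120 N. Pads are 22 mm wide; open, the fingers measure 114 mm over their backs; the gripper's body (76 mm by 85 mm) begins 54 mm behind the grasp point. The pads swing forward as they close: fully open they stand 13 mm farther back than shut.
Start: joints at [-0.15, 0.207, 1.542, -0, 1.393, -0.15], TCP at [575.002, -0.012, 256.282] pointing down, gripper open.
Joint ranges: [-2.73, 2.73], [-0.86, 2.22], [0.23, 2.46], [-1.11, 4.25], [0.08, 2.63], [-2.82, 2.82]. Speed limits (rad/s): [2.79, 2.79, 3.14, 3.14, 3.14, 3.14].

## Interface

Orientations are given as a 3x3 rotation matrix whose columns are the frame's x, y, z axes.
In Python, from plant import ctrl, sensors, optics gives the robot as it stands. Calls block until the motion is done:
- ctrl.move_ptp(position, orientation): joint-space move of the TCP to a pose.
- ctrl.move_l(position, rot=None, vel=150, threshold=None): straight line of the TCP; rot=None keeps the orientation; vel is the mean speed in mm/s. With threshold (N) it stops when the force on the tool has changed by that much, and returns True; else False.
- ctrl.set_joints(angles): joint-space move.
- ctrl.gripper_to(opening, force=None): finger opening in mm; force is the grip in N (None keeps the last); returns when the fingers have stopped.
- ctrl.hold(seconds).
- ctrl.solve_ik(position, orientation): joint angles nearest the present ones, or None.
- sensors.read_state(): the state.
- optics.grab_frame(name): name is "scene" or "side" or "wrist"; returns (picture, depth): 384x512x3 uint8, red, green, blue; 384x512 float32, mm along the optical axis (not along the pixel's ray), 0 where there is no reading.
- optics.camera_params(name): a dict with "mtx" (3x3 intrinsics, pixels), "R" (3x3) and "t" (3): a world point X has camera coordinates R X + t; the wrist camera has in their place "T_tool_cam" (4x4, takes a point from camera to tool coordinates, whose origin is the TCP and whose axes are the flange's). Camera axes: x right, y down, z forward; pixel columns grow to the right and rows downward; lengths in mm; the calibration is good to about 2 mm. The wrist camera is an equidistant fisheye: a pixel r from the principal point sees the ray r / f radians off the axis. A picture is of the moment at which its call begins: read the wrist's pose just before it. camera_params takes no time and is no camera call.
A pose or a line that the arm cannot do raises ctrl.MotionError and nothing moves.
- ctrl.finish_job(): hands the job in, once; it reports no verdict.
The state is a dict: "t": time; "q": joint angles; "qvel": joint speeds; "tau": joint torques, N m; "eef_pos": TCP position; "eef_rot": TCP orientation; "force": force on the tool from outside, world axes, zero at the start; "wrist_torque": the same for the moment, N m; "grip_width": finger opening in mm.
Only numpy, scipy, OpenCV 4.12 (cv2) and the standard library are available. Lean on these libraries where they do the work, as an engineer would, in place of code of your own. Each camera call takes 0.05 s, during which the arm holds its last target. There are 200 camera calls.

## Working session

There is one attempt and no reset: what is moved stays moved. The work goes in short steps, each a Python script; the robot and the scene stay as the last script left them, time stands still between calls to the robot, and variables do not carry over. Pictures are saved under pics/ and viewed, about 8 in all and at most 12, crops included, and the job is handed in when it is done.

```bash
ls; mkdir -p pics; cat > h.py <<'E'
import numpy as np, cv2
from plant import ctrl, sensors, optics
def snap(n):
    s=sensors.read_state(); p,d=optics.grab_frame(n); return s,p,d
def save(fn,p,crop=None,k=1):
    if crop: x0,y0,x1,y1=crop; p=p[y0:y1,x0:x1]
    p=cv2.resize(p,None,fx=k,fy=k,interpolation=cv2.INTER_CUBIC)
    cv2.imwrite('pics/'+fn,p[:,:,::-1])
def world(n,d,u,v,depth=None):
    c=optics.camera_params(n); z=d[int(round(v)),int(round(u))] if depth is None else depth
    r=np.linalg.inv(c['mtx'])@[u,v,1]
    return c['R'].T@(r*z-c['t'])
def ray(n,u,v):
    c=optics.camera_params(n); r=c['R'].T@np.linalg.inv(c['mtx'])@[u,v,1]
    return -c['R'].T@c['t'], r/np.linalg.norm(r)
def atz(n,u,v,z):
    o,r=ray(n,u,v); return o+r*(z-o[2])/r[2]
def proj(n,X):
    c=optics.camera_params(n); p=c['mtx']@(c['R']@np.array(X,float)+c['t']); return p[:2]/p[2]
def down(yaw):  # tool z down, tool y (jaw) along yaw angle
    y=np.array([np.cos(yaw),np.sin(yaw),0]); z=np.array([0,0,-1.]); return np.column_stack([np.cross(y,z),y,z])
E
python3 - <<'E'
from h import *
ims={}
for n in ('scene','side'):
    s,p,d=snap(n); np.savez('pics/'+n,p=p,d=d); save(n+'0.png',p,k=1.5)
    c=optics.camera_params(n); print(n,c['mtx'].round(1).tolist(),(-c['R'].T@c['t']).round(0),c['R'][2].round(2),(d==0).mean())
print(s['eef_rot'].round(2).tolist(),s['force'],s['t'],s['grip_width'],ctrl.tcp_to_tips)
c=optics.camera_params('wrist');print(c)
E
```

```text
pics
scene [[367.3, 0.0, 258.7], [0.0, 367.3, 195.3], [0.0, 0.0, 1.0]] [1172.  856.  749.] [-0.51 -0.67 -0.53] 0.004038492838541667
side [[348.8, 0.0, 258.3], [0.0, 348.8, 198.3], [0.0, 0.0, 1.0]] [ 146. -677.  546.] [ 0.44  0.75 -0.5 ] 0.004099527994791667
[[0.0, 1.0, -0.0], [1.0, -0.0, 0.0], [0.0, -0.0, -1.0]] [ 0.19585545  0.21385015 -1.17703767] 0.05 85.09497366744431 25.0
{'mtx': array([[297.31863964,   0.        , 257.09485013],
       [  0.        , 297.31863964, 189.16391556],
       [  0.        ,   0.        ,   1.        ]]), 'T_tool_cam': array([[ 8.98412392e-04, -9.55565515e-01, -2.94777440e-01,
         7.57543411e+01],
       [ 9.99999579e-01,  9.13352607e-04,  8.69936284e-05,
         3.05716015e-01],
       [ 1.86107632e-04, -2.94777394e-01,  9.55565933e-01,
        -1.18172878e+02],
       [ 0.00000000e+00,  0.00000000e+00,  0.00000000e+00,
         1.00000000e+00]])}
```

View pics/scene0.png

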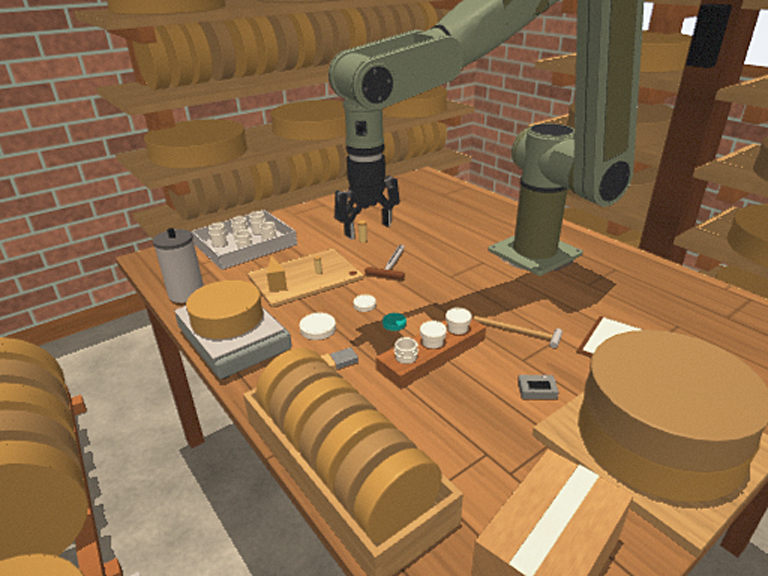

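View pics/side0.png

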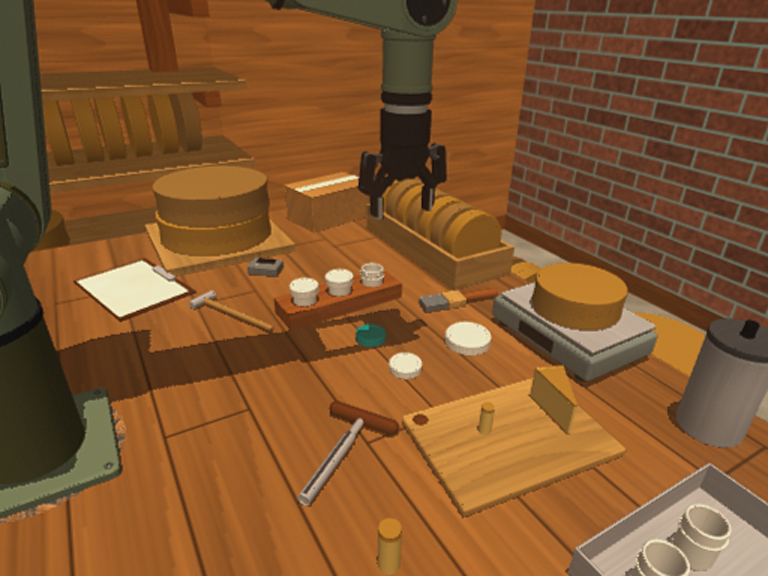

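Scene view (1.5x pixels): the core on the board is at (318,265), the small cap at (364,302) and the open pot at (405,350). Side view: core (487,418), cap (405,365), pot (372,273). The taller core stands off the board at side (389,545) and the big cap is at (468,338). I'll enlarge these spots.

```bash
python3 - <<'E'
from h import *
rows=[]
C={'scene':[(212,176),(243,202),(270,233)],'side':[(324,279),(270,243),(248,183)]}
for n in C:
    p=np.load(f'pics/{n}.npz')['p']; t=[]
    for u,v in C[n]:
        a=cv2.resize(p[v-18:v+18,u-18:u+18],(252,252),interpolation=cv2.INTER_NEAREST)
        for k in range(0,36,6):
            a[:5,k*7]=255,0,0; a[k*7,:5]=255,0,0
        t.append(a)
    rows.append(np.hstack(t))
save('tiles.png',np.vstack(rows))
# depth-based
for n,pts in {'scene':C['scene'],'side':C['side']}.items():
    d=np.load(f'pics/{n}.npz')['d']
    for u,v in pts: print(n,(u,v),world(n,d,u,v).round(0))
E
```

```text
scene (212, 176) [ 553. -267.   42.]
scene (243, 202) [542. -73.  14.]
scene (270, 233) [622. 181.  65.]
side (324, 279) [ 146. -677.  546.]
side (270, 243) [532. -89.  15.]
side (248, 183) [598. 147.  61.]
```

View pics/tiles.png

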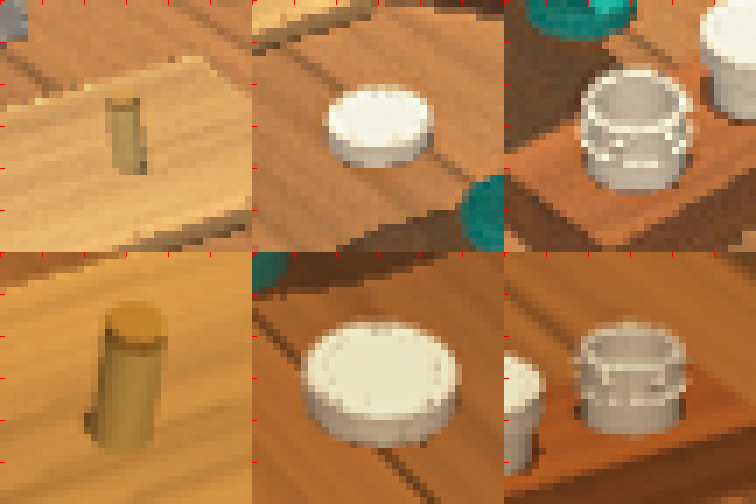

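Tiles (7x): scene core top is at (123,99), cap top at (128,118) and pot rim centre at (132,100). Side core top is at (136,71), cap top at (128,120) and rim at (127,98). Next I'll triangulate, get the rack yaw from the closed caps, and take a wrist view.

```bash
cat >> h.py <<'E'
def tri(rays):
    A=sum(np.eye(3)-np.outer(r,r) for o,r in rays); b=sum((np.eye(3)-np.outer(r,r))@o for o,r in rays)
    X=np.linalg.solve(A,b); return X,[np.linalg.norm(np.cross(X-o,r)) for o,r in rays]
def wray(s,u,v):
    c=optics.camera_params('wrist');K=c['mtx'];T=c['T_tool_cam']
    x,y=(u-K[0,2])/K[0,0],(v-K[1,2])/K[1,1]; th=np.hypot(x,y)
    r=np.array([np.sin(th)*x/th,np.sin(th)*y/th,np.cos(th)]) if th>0 else np.array([0,0,1.])
    R=s['eef_rot']; return R@T[:3,3]+s['eef_pos'], R@T[:3,:3]@r
def wproj(s,X):
    c=optics.camera_params('wrist');K=c['mtx'];T=c['T_tool_cam']
    p=T[:3,:3].T@(s['eef_rot'].T@(np.array(X,float)-s['eef_pos'])-T[:3,3])
    rho=np.hypot(p[0],p[1]); th=np.arctan2(rho,p[2]); return K[:2,2]+K[0,0]*th*p[:2]/rho
E
python3 - <<'E'
from h import *
P={'core_top':((211.1,171.7),(324.9,270.7)),'core_bot':((212.5,181.8),(322.9,286.5)),'cap_top':((242.8,200.3),(269.8,241.6)),'rim':((270.4,228.8),(247.6,178.5)),
'c2':((288.3,218),(226,185)),'c3':((305.3,209),(202.7,191)),}
for k,(a,b) in P.items():
    X,e=tri([ray('scene',*a),ray('side',*b)]); print(k,X.round(1),np.round(e,1))
s,p,d=snap('wrist'); save('w0.png',p,k=1.5)
for X in ([555,-270,60],[538,-83,16],[610,165,66]): print(wproj(s,X)*1.5)
E
```

```text
core_top [ 550.9 -272.6   58.1] [0.7 0.7]
core_bot [ 551.  -271.5   12.8] [0.6 0.6]
cap_top [535.9 -82.4  13.6] [0.6 0.6]
rim [607.8 166.1  65.1] [0.6 0.6]
c2 [529.8 158.6  65.6] [0.3 0.3]
c3 [454.6 156.5  66.2] [1. 1.]
[366.07977287 522.41943767]
[344.32947684 336.68410176]
[438.31220947  25.62892228]
```

View pics/w0.png

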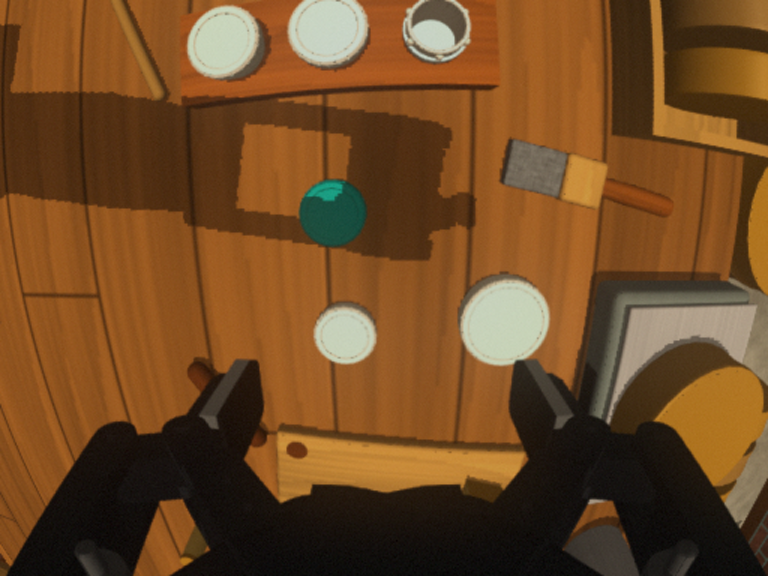

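Triangulated positions: core top about (551,-272,58), cap top (536,-82,14), rim (608,166,65), rack yaw about 0.06. The wrist view (1.5x) agrees: small cap at (345,333), rim at (437,28). Next I'll check the fingertip geometry and the wedge, then move above the core.

```bash
python3 - <<'E'
from h import *
s,p,d=snap('wrist')
for zz in (12,25):
    print(zz,[ (wproj(s,s['eef_pos']+s['eef_rot']@np.array([x,-42.5*sg,zz]))*1.5).round(0).tolist() for sg in (1,-1) for x in (-11,11)])
dd=np.load('pics/scene.npz')['d']; ds=np.load('pics/side.npz')['d']
for u,v in ((182,172),(188,180),(180,192),(189,191)): print('wedge',world('scene',dd,u,v).round(0))
for u,v in ((360,249),(378,252),(381,281),(362,265)): print('wedge side',world('side',ds,u,v).round(0))
R=down(np.pi/2+.05)
ctrl.move_ptp([551,-272,200],R)
s,p,d=snap('wrist'); print(s['t'],s['q'],s['force']); np.savez('pics/w1',p=p,d=d); save('w1.png',p,k=1.5)
print(wproj(s,[551,-272,60])*1.5,wproj(s,[551,-272,15])*1.5)
E
```

```text
12 [[265.0, 409.0], [257.0, 354.0], [505.0, 410.0], [512.0, 354.0]]
25 [[273.0, 391.0], [267.0, 338.0], [497.0, 391.0], [503.0, 339.0]]
wedge [ 651. -323.   70.]
wedge [ 662. -255.   69.]
wedge [ 699. -260.   28.]
wedge [ 666. -251.   24.]
wedge side [ 655. -264.   69.]
wedge side [ 680. -292.   71.]
wedge side [ 647. -339.   40.]
wedge side [ 653. -279.   36.]
2.0 [-5.98701796e-01  3.37135729e-01  1.49710835e+00  1.75489776e-04
  1.30720883e+00 -2.21971668e+00] [ 0.01275802 -0.40663008  0.39702428]
[384.09783198 275.87013516] [384.28970269 257.99370706]
```

View pics/w1.png

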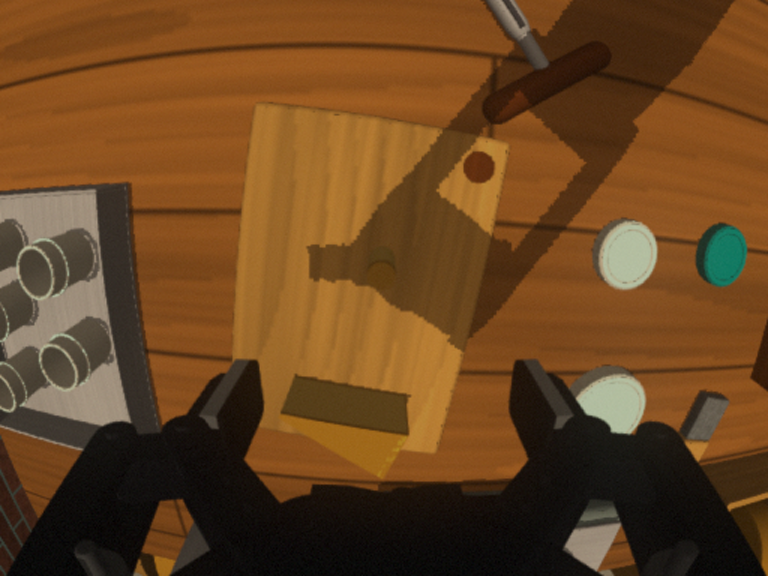

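The wrist view shows the core at (382,272), within 2 mm of the prediction, and the wedge is well clear at (345,405). The open fingertips match 12 mm ahead of the TCP, so the 25 mm figure is for closed fingers. Now I'll grasp the core and carry it above the pot.

```bash
python3 - <<'E'
from h import *
ctrl.gripper_to(45,25)
R=down(np.pi/2+.05)
ctrl.move_l([549.7,-272.4,115],vel=150)
print(ctrl.move_l([549.7,-272.4,71],vel=80,threshold=6))
ctrl.gripper_to(5,25); s=sensors.read_state(); print(s['grip_width'],s['force'],s['eef_pos'],s['t'])
ctrl.move_l([549.7,-272.4,190],vel=150)
ctrl.move_ptp([608,166,170],down(np.pi/2+.063))
s,p,d=snap('wrist'); print(s['t'],s['q'],s['grip_width'],s['force']); np.savez('pics/w2',p=p,d=d); save('w2.png',p,(140,60,370,330),2.2)
print(wproj(s,[608,166,66]))
E
```

```text
False
16.277692757851817 [-0.48200969  0.11061341  1.25774421] [ 550.17441653 -272.6625878    71.71658226] 4.3
6.8667 [ 1.27598739e-01  3.98882840e-01  1.47954153e+00 -5.67737160e-04
  1.26303207e+00 -1.50461108e+00] 16.394030827863215 [-1.09106308 -0.56254107  0.90104016]
[258.01297531 196.53920357]
```

View pics/w2.png

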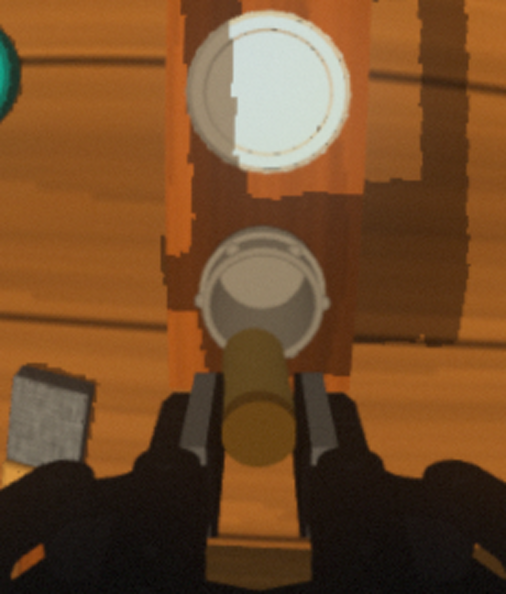

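The rim centre in the wrist view is at crop (263,297), which is pixel (259.5,195) against a predicted (258,196.5). So the pot is at about (607,166.8), and the core hangs straight. I'll lower it and release, then look from the same spot.

```bash
python3 - <<'E'
from h import *
ctrl.move_l([607,166.8,125],vel=120)
print(ctrl.move_l([607,166.8,92],vel=70,threshold=5)); s=sensors.read_state(); print(s['eef_pos'],s['force'])
ctrl.hold(.2)
ctrl.gripper_to(40,25)
ctrl.move_l([607,166.8,170],vel=150)
s,p,d=snap('wrist'); print(s['t']); a=p[60:330,140:370].copy()
print(wproj(s,[607,166.8,66]))
ctrl.gripper_to(75)
ctrl.move_ptp([536,-82.4,150],down(np.pi/2+.05))
s,p2,d=snap('wrist'); print(s['t'],s['eef_pos'],wproj(s,[536,-82.4,16])); b=p2[60:330,140:370]
save('w3.png',np.hstack([a,b]),None,1.7)
E
```

```text
False
[606.82142259 166.7959787   91.64678962] [-0.2716894   0.26266451  0.35044709]
9.2833
[256.4583662  198.01690336]
10.7833 [536.60664037 -81.790148   150.34689724] [255.75954261 185.14192806]
```

View pics/w3.png

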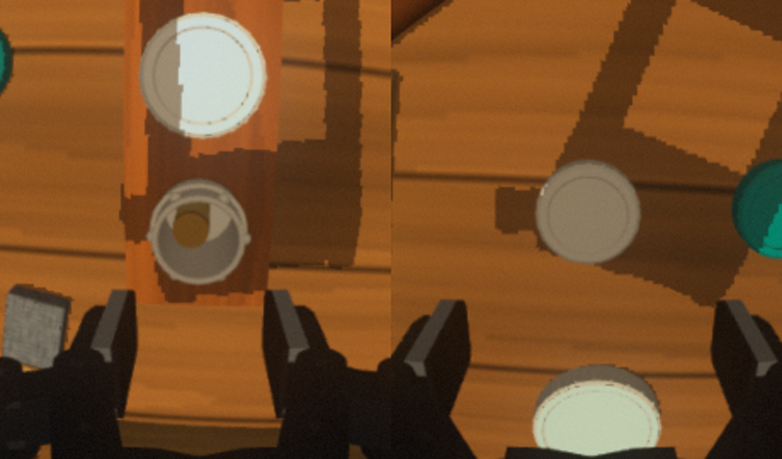

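The left tile shows the core standing inside the pot, with its rind at (190,228) and the rim centred at (199,232). In the right tile the small cap is at (197,212), which is (255.9,184.7) in the full image and within 0.5 px of the prediction. Now I'll grasp the cap and look at it over the pot.

```bash
python3 - <<'E'
from h import *
R=down(np.pi/2+.063)
ctrl.move_l([535.8,-82.3,60],rot=R,vel=120)
print(ctrl.move_l([535.8,-82.3,25],vel=60,threshold=6)); s=sensors.read_state();print(s['eef_pos'],s['force'])
ctrl.gripper_to(40,80); s=sensors.read_state(); print(s['grip_width'],s['force'],s['eef_pos'],s['t'])
ctrl.move_l([535.8,-82.3,150],vel=150)
ctrl.move_ptp([606.2,167.3,170],R)
s,p,d=snap('wrist'); print(s['t'],s['grip_width'],s['force'],s['eef_pos'])
print(wproj(s,[606.2,167.3,66]),wproj(s,s['eef_pos']+[0,0,-9]))
np.savez('pics/w4',p=p,d=d); save('w4.png',p,(140,60,370,330),2.2)
E
```

```text
False
[535.81942474 -82.30911892  24.82671569] [-0.65921113  0.53311245  0.564395  ]
52.825869181939275 [-1.21605031 -0.49763285  5.50380299] [536.89834702 -82.64719602  26.19260847] 12.8
14.8 52.380589422422275 [-0.60245998 -0.06799057 -0.66701366] [605.76258231 166.17418057 169.17216157]
[257.9159861  198.09252694] [256.04942606 258.58547905]
```

View pics/w4.png

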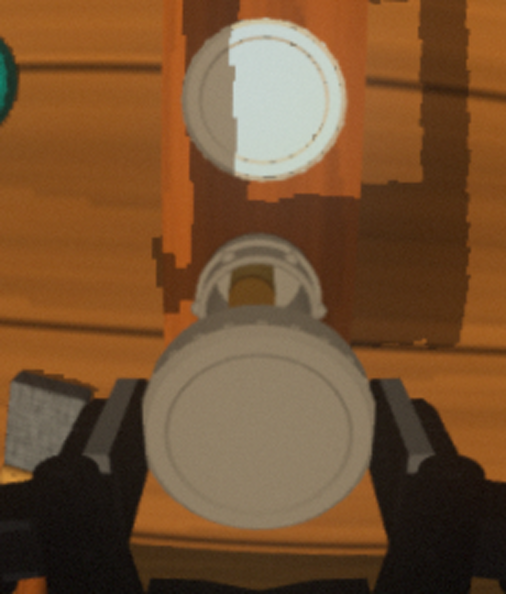

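The cap is held level, its top centred at crop (259,434). It sits 0.6 mm off the tool axis in y, and the rim measures (606.5,167.3). I'll approach with feedback on the actual TCP and lower gently over the neck.

```bash
python3 - <<'E'
from h import *
from scipy.spatial.transform import Rotation as Ro
R=down(np.pi/2+.063); tgt=np.array([606.6,166.8])
cmd=tgt.copy()
ctrl.move_l([*cmd,105],rot=R,vel=120); ctrl.hold(.3)
s=sensors.read_state(); print(s['eef_pos'],s['eef_rot'][:,2],s['t']); f0=s['force']
cmd=cmd+(tgt-s['eef_pos'][:2])
ctrl.move_l([*cmd,97],vel=50); ctrl.hold(.2)
s=sensors.read_state(); print(s['eef_pos'],s['t'],s['force'])
for z in (94,92,90,88.5,87.5):
    hit=ctrl.move_l([*cmd,z],vel=25,threshold=5); s=sensors.read_state()
    print(z,hit,s['eef_pos'].round(2),(s['force']-f0).round(1),s['wrist_torque'].round(2),s['t'])
    if hit: break
E
```

```text
[607.18822374 166.93013378 105.96617188] [ 1.71338806e-03  2.34137723e-04 -9.99998505e-01] 15.8417
[606.09281596 166.68717406  97.02999073] 16.35 [-0.14720771  1.04793776 -0.16992147]
94 False [605.79 166.64  93.71] [-0.4 -0.9 -0.9] [ 0.02 -0.03 -0.02] 16.6167
92 False [606.18 166.67  92.04] [-0.2  0.1 -0.2] [ 0.06 -0.03 -0.02] 16.8667
90 False [607.06 166.64  90.57] [ 1.4 -0.2  0.1] [-0.05 -0.43  0.04] 17.1167
88.5 False [607.19 166.61  89.06] [ 3.8 -0.8  0.3] [-0.06 -0.75 -0.05] 17.3667
87.5 False [607.13 166.61  88.06] [ 4.1 -1.2  1. ] [-0.09 -0.94  0.03] 17.6167
```

The lip is around the neck with a small side load of +4 N in x, so I'll shift +x to relieve it and then press in fine steps.

```bash
cat > press.py <<'E'
E
python3 - <<'E'
from h import *
s=sensors.read_state(); cmd=np.array([606.0,166.67])
def st(tag):
    s=sensors.read_state(); print(tag,s['eef_pos'].round(2),s['force'].round(1),s['wrist_torque'].round(2),round(s['t'],2),round(s['grip_width'],1)); return s
f=st('start')['force']
p=s['eef_pos'].copy()
for dx in (.7,1.4,2.1):
    ctrl.move_l([cmd[0]+dx,cmd[1],87.5],vel=15); ctrl.hold(.1); s=st(dx)
    if abs(s['force'][0])<1.5: break
np.save('pics/cmd.npy',[cmd[0]+dx,cmd[1]])
E
```

```text
start [607.13 166.61  88.06] [ 4.6 -1.   1.4] [-0.09 -0.94  0.03] 17.62 52.6
0.7 [607.18 166.59  87.79] [ 5.  -1.2  2.7] [-0.19 -0.91 -0.02] 17.97 52.2
1.4 [607.26 166.64  87.53] [ 4.7 -1.8  4.1] [-0.21 -0.58 -0.01] 18.32 52.8
2.1 [607.55 166.72  87.32] [ 0.5 -0.8  4.1] [-0.22 -0.28  0.  ] 18.67 52.3
```

```bash
python3 - <<'E'
from h import *
cmd=np.load('pics/cmd.npy')
for z in np.arange(86.8,77,-.7):
    ctrl.move_l([*cmd,z],vel=15); s=sensors.read_state()
    print(round(z,1),s['eef_pos'].round(2),s['force'].round(1),s['wrist_torque'].round(2),round(s['t'],2),round(s['grip_width'],1))
    if s['force'][2]>18 or np.hypot(*s['force'][:2])>10: break
E
```

```text
86.8 [608.27 166.55  86.87] [ 1.9 -2.1  5. ] [-0.34 -0.5  -0.03] 18.92 52.6
86.1 [608.49 166.55  86.64] [ 2.6 -1.6  7.5] [-0.31 -0.38  0.01] 19.17 52.5
85.4 [608.65 166.61  86.37] [ 1.2 -2.4  7.7] [-0.35 -0.23  0.01] 19.42 52.5
84.7 [608.82 166.68  86.14] [ 0.6 -2.1  9.2] [-0.28 -0.13 -0.01] 19.67 52.5
84.0 [609.   166.76  85.5 ] [ 1.7 -2.1  9.4] [-0.28 -0.18  0.08] 19.92 52.4
83.3 [608.42 166.69  83.77] [ 2.5 -1.2  3.6] [-0.27 -0.48  0.03] 20.17 52.8
82.6 [607.63 166.54  80.7 ] [ 6.1 -1.5 -5.7] [-0.14 -0.94 -0.01] 20.42 52.5
81.9 [607.46 166.53  79.85] [ 5.2 -1.  -4.5] [-0.16 -0.81 -0.02] 20.67 52.2
81.2 [607.5  166.62  79.8 ] [ 5.4 -1.3 -5.1] [-0.11 -0.74 -0.01] 20.92 52.3
80.5 [607.53 166.67  79.76] [ 3.8 -0.7 -3.3] [-0.1  -0.64  0.02] 21.17 52.2
79.8 [607.62 166.75  79.64] [ 2.6 -0.3 -2.3] [-0.09 -0.41  0.  ] 21.42 52.3
79.1 [607.81 166.76  79.33] [ 1.  -0.2  0.4] [-0.11 -0.22  0.05] 21.67 52.2
78.4 [607.83 166.73  79.26] [-1.3 -0.4  5.2] [-0.2   0.24 -0.01] 21.92 52.4
77.7 [607.84 166.74  79.27] [-3.7 -1.3  7. ] [-0.25  0.5  -0.01] 22.17 52.3
```

It clicked home: the force peaked at 9.4 N, the bumps pulled, and it stopped hard at TCP z 79.3. Next I'll raise the press force and inspect.

```bash
python3 - <<'E'
from h import *
cmd=np.load('pics/cmd.npy')
for z in (76.5,75.5,74.5,73.7,73):
    ctrl.move_l([*cmd,z],vel=15); ctrl.hold(.2); s=sensors.read_state()
    print(z,s['eef_pos'].round(2),s['force'].round(1),s['wrist_torque'].round(2),round(s['t'],2),round(s['grip_width'],1))
    if s['force'][2]>25: break
ctrl.hold(1); s,w,d=snap('wrist'); print(s['eef_pos'].round(2),s['force'].round(1),s['t'],s['eef_rot'][:,2].round(4))
_,a,da=snap('side'); _,b,db=snap('scene')
n=240
A=[cv2.resize(x,(n+20,360),interpolation=cv2.INTER_CUBIC) for x in (a[150:222,214:266],b[192:264,240:292],w[150:374,175:337])]
save('end.png',np.hstack(A))
E
```

```text
76.5 [607.85 166.76  79.2 ] [-5.8 -1.7 13.3] [-0.32  0.92  0.  ] 22.62 52.3
75.5 [607.87 166.76  79.17] [-7.6 -2.1 19. ] [-0.45  1.32  0.02] 23.07 52.6
74.5 [607.9  166.74  79.16] [-9.6 -2.5 23.1] [-0.5   1.68 -0.  ] 23.52 52.4
73.7 [607.9  166.76  79.13] [-11.7  -3.2  27. ] [-0.6   1.89 -0.06] 23.97 52.2
[607.93 166.75  79.12] [-11.8  -3.4  26.7] 24.9667 [-1.e-03 -5.e-04 -1.e+00]
```

View pics/end.png

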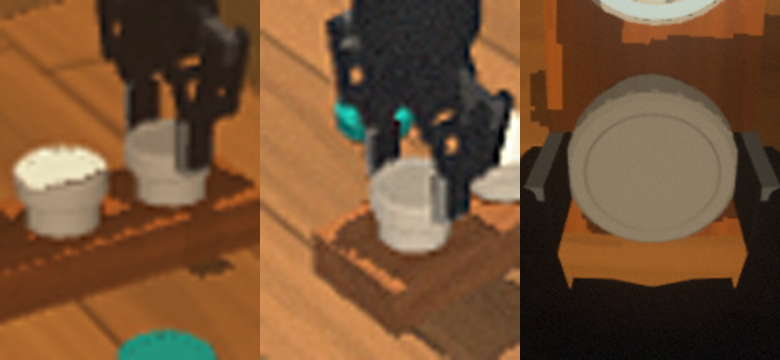

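The cap sits level on the pot in all three tiles, with the same skirt-to-pot proportion as its closed neighbour. I'll trim off the -12 N side load, check the top's plane with the depth image, then hand in.

```bash
python3 - <<'E'
from h import *
cmd=np.load('pics/cmd.npy')
def st():
    s=sensors.read_state(); print(s['eef_pos'].round(2),s['force'].round(1),round(s['t'],2)); return s
for dx in (1,2,3,4):
    ctrl.move_l([cmd[0]-dx,cmd[1],73.7],vel=15); ctrl.hold(.2); s=st()
    if abs(s['force'][0])<3: break
s,p,d=snap('wrist'); c=optics.camera_params('wrist')
def plane(X):
    u,v=wproj(s,X); P=[]
    for j in range(int(v)-25,int(v)+26,2):
        for i in range(int(u)-25,int(u)+26,2):
            o,r=wray(s,i,j); ax=s['eef_rot']@c['T_tool_cam'][:3,2]
            if d[j,i]>0: P.append(o+r*d[j,i]/(r@ax))
    P=np.array(P); m=np.linalg.norm(P[:,:2]-np.array(X)[:2],axis=1)<20; P=P[m]
    k=np.linalg.lstsq(np.c_[P[:,:2]-P[:,:2].mean(0),np.ones(len(P))],P[:,2],rcond=None)[0]
    print('slopes',k[:2].round(3),'z',k[2].round(1),len(P))
plane([607.5,167,69]); 
plane([531,162,69])
st(); ctrl.finish_job()
E
```

```text
[607.85 166.76  79.12] [-9.1 -2.4 24.8] 25.57
[607.79 166.76  79.14] [-6.2 -2.4 21.8] 26.02
[607.74 166.76  79.17] [-4.  -2.1 20.2] 26.47
[607.69 166.76  79.19] [-2.1 -3.  18.1] 26.92
slopes [-0.001  0.   ] z 68.5 672
slopes [ 0.003 -0.003] z 68.6 674
[607.7  166.75  79.18] [-1.8 -2.5 18.9] 26.97
the job is handed in; nothing more can be done
```

The cheese core is in the open pot, and the small white cap is snapped on and level. I handed the job in at about 27 s with the gripper still holding the cap and pressing down.

- **Core:** I took the smaller core from the cutting board and released it inside the pot about 24 mm above the floor. The wrist camera then showed it inside the pot.
- **Cap:** The first lowering put about 5 N of side force on the neck, so I shifted the cap in +x before pressing. The press force peaked near 9.4 N, the bumps pulled the cap down with about 6 N, and it stopped hard with the tool at z 79.3 mm.
- **Final press:** I pressed to 27 N, which came with 12 N of side load. Trimming the side load to about 2 N also lowered the downward push to about 19 N, and that is the force it was handed in with.
- **Last checks:** A plane fitted to the cap top came out level (slopes under 0.002) at z 68.5 mm, against 68.6 mm for the closed pot next to it and 69 mm nominal. The tool did not slip down while pressing.
- **Disagreements:** The two-view heights came out 1 to 2 mm low, within the stated calibration. The pot's x position differed by 1 to 2 mm between the wrist camera (606.5) and the final contact (607.7).
- **Not checked:** I did not take a separate final picture to confirm the other bench items were unmoved. I saw no unexpected contact forces, but the tool did read about 5 N upward while closing on the cap at the bench.

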